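Load the evaporator hearth in layer order

ROBOT

A 7-joint arm with a two-finger parallel gripper is mounted at the origin on a cart in front of the work surface, level with it; the furniture and walls round the work are solid. World frame = base frame: x ahead of the robot, y to its left, z up, the work surface at z = 0. Lengths are in m, angles in rad, forces in N, time in s.
With the tool pointing down it reaches from about 0.425 to 1.025 m from the base axis. Payload 9.4 kg.
Tool frame: the origin (TCP) lies between the finger pads; the fingertips stand 14 mm ahead of it and the grasp point (between the pads) lies 5 mm behind it; z points along the fingers, y is the line along which they close (so a half turn about z gives the same grasp; the last joint's range is limited). The gripper opens to 93 mm and grips with 3 to 60 N. Pads are 15 mm wide; open, the fingers measure 128 mm over their backs; the gripper's body (75 mm by 188 mm) begins 65 mm behind the grasp point.
Start: joints at [1.25, 0.599, -0.003, 1.599, 0.002, 0.943, -0.08], TCP at [0.175, -0.704, 0.233] pointing down, gripper open.
Joint ranges: [-2.57, 2.57], [-0.35, 1.97], [-1.29, 1.29], [0.11, 2.56], [-1.05, 4.19], [0.11, 1.86], [-2.63, 2.63]. Speed limits (rad/s): [2.22, 2.22, 3.01, 3.01, 3.14, 3.14, 3.14].

INTERFACE

Orientations are given as a unit quaternion [x, y, z, w].
In Python, from workcell import readout, camera, robot gives the robot as it stands. The module is installed in compiled form; this text tells all that it offers.
- The arm moves only by the tool arm_command, never from a script. Its argument "moves" is text: rows parted by semicolons, each of 7 numbers parted by spaces: the turn, a rotation vector about the tool's x, y, z in degrees, then the shift along the tool's x, y, z in units of 50 mm (1.0 is 50 mm), then the gripper's target within -1 to 1 (shut at 1, half-way at 0, fully open at -1). In form: wx wy wz dx dy dz grip; .... A call has 1 to 12 rows; each row is the pose to reach, as a shift and turn from the pose commanded when the call began, along the tool's axes at that moment; what a row does not reach only later rows make up. A row lasts 1/8 s, in which the tool goes at most 62.5 mm and 10.7 degrees, less where a joint would pass 70% of its speed; a pose out of reach is approached as far as the arm can. A call with a gripper value outside its range is refused whole. The fingers move at their own pace and stop on an object; "force" is the grip in N (left out, the last holds). Time passes only in rows, so rows that repeat a pose let the fingers close. It gives the time, the measured TCP pose, the force, the opening and the grip force at its end, in the units of the state.
- readout.get_obs(): the state, without advancing time (a new reading comes with each control period).
- camera(name): name is "side" or "top"; returns a dict with "color" (480x640x3 uint8, red, green, blue), "camera_matrix" (3x3 intrinsics, pixels), "rvec" (rotation vector, rad) and "tvec" (3), from world to camera coordinates, as OpenCV has them. Camera axes: x right, y down, z forward; pixel columns grow to the right and rows downward; lengths in m; the calibration is good to about 2 mm. A picture is of the moment at which its call begins. There is no depth.
- robot.close_job(): hands the job in; it is judged then, once.
The state is a dict: "clock": time; "joints": joint angles; "qd": joint speeds; "joint_efforts": joint torques, N m; "ee_pos": TCP position; "tcp_rot": TCP orientation; "contact_force": force on the tool from outside, world axes, zero at the start; "moment": the same for the moment, N m; "gripper_width": finger opening in m; "grasp_force": force on a finger pad.
Only numpy, scipy, OpenCV 4.12 (cv2) and the standard library are available. Lean on these libraries where they do the work, as an engineer would, in place of code of your own. Each camera call takes 0.05 s, during which the arm holds its last target. There are 200 camera calls.

TASK

Load the four crucibles from the storage rack into the copper hearth for the next coating run. They stand in the rack in the order of the layers, first layer at the blue end; the hearth starts with the pocket farthest from its water fittings, so the crucible from the blue end goes into that pocket, the next one into the pocket beside it, and so on, until the last is next to the fittings. Lower each one upright until it sits fully down in its pocket, without dropping it or tipping it far over, since its charge is loose.

Things in the scene. Friction and masses are not known exactly. Their poses are not given: they have to be found in the camera images.
- crucible_gold: Black graphite crucible with a smooth shiny yellow charge of gold. Loose, round, about 120 g, 32 mm tall: a straight collar 40 mm across from 18 to 32 mm above the underside, the part to grip; below it a taper from 39 mm down to a flat foot 28 mm across. Origin: centre of the foot; z up along its axis.
- crucible_copper: Grey metal crucible with a smooth red-brown charge of copper. Same shape, size, weight and origin as crucible_gold.
- crucible_lumps: White ceramic crucible with broken black lumps in it. Same shape, size, weight and origin as crucible_gold.
- crucible_tablets: Black graphite crucible with small white tablets in it. Same shape, size, weight and origin as crucible_gold.
- cell_gold: White plastic cell with a yellow tag, fixed in the storage rack; crucible_gold stands in it at the start. 58 mm across the row, 52 mm along it, 20 mm tall, with a round tapered pocket (mouth 46 mm, 16 mm deep). Origin: centre of its underside; the pocket's floor, under the crucible's foot, is 4 mm above it, its upper face 20 mm. Axes as the rack's.
- cell_copper: White plastic cell with a red tag, fixed in the storage rack; crucible_copper stands in it at the start. Otherwise like cell_gold.
- cell_lumps: White plastic cell with a green tag, fixed in the storage rack; crucible_lumps stands in it at the start. Otherwise like cell_gold.
- cell_tablets: White plastic cell with a black tag, fixed in the storage rack; crucible_tablets stands in it at the start. Otherwise like cell_gold.
- rack: Fixed storage rack, an aluminium rail 64 x 233 mm with the four cells in a row (centres 81 and 27 mm either side of its middle). One end plate is blue with a blue loop (30 mm high), the other bare metal. Origin: centre of its underside, on the bench; y along the row towards the blue end, x across it. Cell undersides are 6 mm above the origin.
- hearth: Fixed copper block 64 x 236 mm on a steel plate 80 mm wide, four round tapered pockets in a row (mouth 46 mm, floor 31 mm, 16 mm deep); two water fittings stick out of one end. Origin: centre of its underside, on the bench; y along the row towards the fittings. Pocket centres: y = -81, -27, 27, 81 mm, x = 0; pocket floors 14 mm, upper face 30 mm above the origin.
Not all that is in view belongs to the job. Leave any pink or purple look-alike of the crucible_tablets alone.

How it is judged:
At the end, for the whole second after the job is handed in: Each crucible sits in the hearth pocket matching its cell's place in the rack (blue end: farthest from the fittings, and so on), foot at most 3.5 mm above the pocket floor, within 6 mm of the pocket's centre along and across the row, upright within 0.12 rad, at rest (x of crucible_gold in the frame of hearth between -0.006 and 0.006 m and z of crucible_gold in the frame of hearth between 0.01 and 0.0175 m and angle between each of crucible_gold, crucible_copper, crucible_lumps, crucible_tablets's own z axis and vertical below 0.12 rad and linear speed of each of crucible_gold, crucible_copper, crucible_lumps, crucible_tablets below 0.02 m/s and angular speed of each of crucible_gold, crucible_copper, crucible_lumps, crucible_tablets below 0.2 rad/s and ((y of cell_gold in the frame of rack between 0.061 and 0.101 m and y of crucible_gold in the frame of hearth between -0.087 and -0.075 m) or (y of cell_gold in the frame of rack between 0.007 and 0.047 m and y of crucible_gold in the frame of hearth between -0.033 and -0.021 m) or (y of cell_gold in the frame of rack between -0.047 and -0.007 m and y of crucible_gold in the frame of hearth between 0.021 and 0.033 m) or (y of cell_gold in the frame of rack between -0.101 and -0.061 m and y of crucible_gold in the frame of hearth between 0.075 and 0.087 m)) and x of crucible_copper in the frame of hearth between -0.006 and 0.006 m and z of crucible_copper in the frame of hearth between 0.01 and 0.0175 m and ((y of cell_copper in the frame of rack between 0.061 and 0.101 m and y of crucible_copper in the frame of hearth between -0.087 and -0.075 m) or (y of cell_copper in the frame of rack between 0.007 and 0.047 m and y of crucible_copper in the frame of hearth between -0.033 and -0.021 m) or (y of cell_copper in the frame of rack between -0.047 and -0.007 m and y of crucible_copper in the frame of hearth between 0.021 and 0.033 m) or (y of cell_copper in the frame of rack between -0.101 and -0.061 m and y of crucible_copper in the frame of hearth between 0.075 and 0.087 m)) and x of crucible_lumps in the frame of hearth between -0.006 and 0.006 m and z of crucible_lumps in the frame of hearth between 0.01 and 0.0175 m and ((y of cell_lumps in the frame of rack between 0.061 and 0.101 m and y of crucible_lumps in the frame of hearth between -0.087 and -0.075 m) or (y of cell_lumps in the frame of rack between 0.007 and 0.047 m and y of crucible_lumps in the frame of hearth between -0.033 and -0.021 m) or (y of cell_lumps in the frame of rack between -0.047 and -0.007 m and y of crucible_lumps in the frame of hearth between 0.021 and 0.033 m) or (y of cell_lumps in the frame of rack between -0.101 and -0.061 m and y of crucible_lumps in the frame of hearth between 0.075 and 0.087 m)) and x of crucible_tablets in the frame of hearth between -0.006 and 0.006 m and z of crucible_tablets in the frame of hearth between 0.01 and 0.0175 m and ((y of cell_tablets in the frame of rack between 0.061 and 0.101 m and y of crucible_tablets in the frame of hearth between -0.087 and -0.075 m) or (y of cell_tablets in the frame of rack between 0.007 and 0.047 m and y of crucible_tablets in the frame of hearth between -0.033 and -0.021 m) or (y of cell_tablets in the frame of rack between -0.047 and -0.007 m and y of crucible_tablets in the frame of hearth between 0.021 and 0.033 m) or (y of cell_tablets in the frame of rack between -0.101 and -0.061 m and y of crucible_tablets in the frame of hearth between 0.075 and 0.087 m))); the robot touches nothing.
It fails at once if a crucible is tipped by more than 0.6 rad, which would spill its charge (angle between any of crucible_gold, crucible_copper, crucible_lumps, crucible_tablets's own z axis and vertical above 0.6 rad).
It fails at once if a crucible is dropped or thrown: it moves faster than 0.65 m/s with no finger on it (a free fall of about 20 mm) ((linear speed of crucible_gold above 0.65 m/s and contact force between the fingers and crucible_gold below 0.01 N) or (linear speed of crucible_copper above 0.65 m/s and contact force between the fingers and crucible_copper below 0.01 N) or (linear speed of crucible_lumps above 0.65 m/s and contact force between the fingers and crucible_lumps below 0.01 N) or (linear speed of crucible_tablets above 0.65 m/s and contact force between the fingers and crucible_tablets below 0.01 N)).
It also fails if it takes over 88 s, if anything falls off the work surface, if the arm or the gripper's body presses on something with over 40 N, if the wrist force passes 120 N, or if a joint passes its speed limit or range.

## Working session

There is one attempt and no reset: what is moved stays moved. The work goes in short steps, Python scripts to look and compute and a tool call to move; the robot and the scene stay as the last step left them, time stands still between calls to the robot, and variables do not carry over. Pictures are saved under pics/ and viewed, at most 14 in all, crops included, and the job is handed in when it is done.

Besides the shell and the picture viewer there is one more tool, called after "Emit:" by a JSON object that holds its "op" and its "data". arm_command: Moves the arm, as the interface text tells. Its arguments: {"type":"object","properties":{"moves":{"type":"string"},"force":{"type":"number"}},"required":["moves"]}

```bash
mkdir -p pics; python3 - <<'E'
from workcell import readout,camera
import cv2
for n in("top","side"):
    c=camera(n);cv2.imwrite(f"pics/{n}0.png",c["color"][:,:,::-1]);print(c["camera_matrix"].tolist(),c["rvec"],c["tvec"])
o=readout.get_obs();print(o)
E
```

```text
[[625.1976045861529, 0.0, 313.2551800900586], [0.0, 625.1976045861529, 239.23204716750908], [0.0, 0.0, 1.0]] [ 2.10498774 -2.16604522  0.11842175] [0.21990202 0.57499409 1.03291479]
[[591.7879761594619, 0.0, 319.48559471495645], [0.0, 591.7879761594619, 243.88152509416767], [0.0, 0.0, 1.0]] [ 2.05141363 -0.38964108  0.20236029] [-0.46795181  0.24253861  0.67435283]
{'clock': 0.1, 'joints': array([ 1.25032171,  0.60003976, -0.00253599,  1.60002895,  0.00178798,
        0.94290767, -0.07977106]), 'qd': array([ 3.78987302e-04, -1.30233715e-03,  6.63080690e-04, -2.57411173e-03,
       -9.33763067e-04, -5.01199917e-04, -9.35330594e-05]), 'joint_efforts': array([ 4.76309549e-03, -7.66552305e+01,  1.50260892e+00, -2.52930021e+01,
       -5.22721536e-02,  1.36281495e-02,  7.38385370e-05]), 'ee_pos': array([ 0.17487978, -0.70317056,  0.23185777]), 'tcp_rot': array([ 9.92576184e-01,  1.21622541e-01, -1.44986414e-04, -6.75385158e-04]), 'contact_force': array([-0.30879243, -0.85115439, -0.09866805]), 'moment': array([-0.00536073,  0.0162342 , -0.01415278]), 'grasp_force': 0.0, 'gripper_width': 0.09297899494904582}
```

View pics/top0.png

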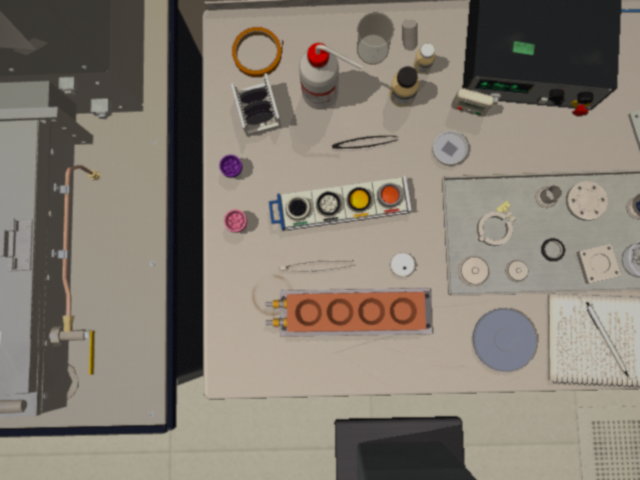

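View pics/side0.png

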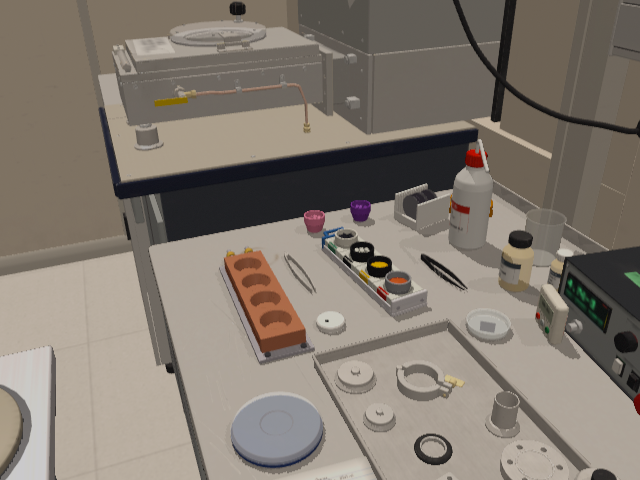

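The blue end is on the left in the top view, and the order from it is lumps (298,207), tablets (329,203), gold (359,199), copper (390,195). The hearth fittings are also on the left, so lumps goes to the right-hand pocket (403,311) and copper to (308,312).

```bash
cat >h.py <<'E'
import numpy as np,cv2
from workcell import readout,camera
def ray(c,uv,z):
    R=cv2.Rodrigues(c["rvec"])[0];K=c["camera_matrix"]
    C=-R.T@np.ravel(c["tvec"]);d=R.T@np.linalg.inv(K)@np.array([uv[0],uv[1],1.])
    return C+d*(z-C[2])/d[2]
def proj(c,P): return cv2.projectPoints(np.array(P,float).reshape(-1,3),c["rvec"],c["tvec"],c["camera_matrix"],None)[0][:,0]
E
python3 - <<'E'
from h import *
c=camera("top");im=c["color"][:,:,::-1]
cv2.imwrite("pics/crop0.png",cv2.resize(im[170:345,260:445],None,fx=4,fy=3.4*4/3.4*0.85,interpolation=cv2.INTER_CUBIC))
E=[(298,207),(329,203),(359,199),(390,195)]
for p in E: print(ray(c,p,.042).round(4))
for p in [(403,311),(372,311),(340,312),(308,312)]: print(ray(c,p,.03).round(4))
print(proj(c,[[0,0,0],[.175,-.704,.23],[.5,0,0]]))
E
```

```text
[0.6386 0.2284 0.042 ]
[0.6439 0.1744 0.042 ]
[0.6493 0.1222 0.042 ]
[0.6546 0.0683 0.042 ]
[0.4545 0.0537 0.03  ]
[0.4559 0.1065 0.03  ]
[0.4557 0.1612 0.03  ]
[0.4572 0.2161 0.03  ]
[[ 446.35639913  587.26165608]
 [1016.15952638  507.90717978]
 [ 430.44820826  284.622278  ]]
```

View pics/crop0.png

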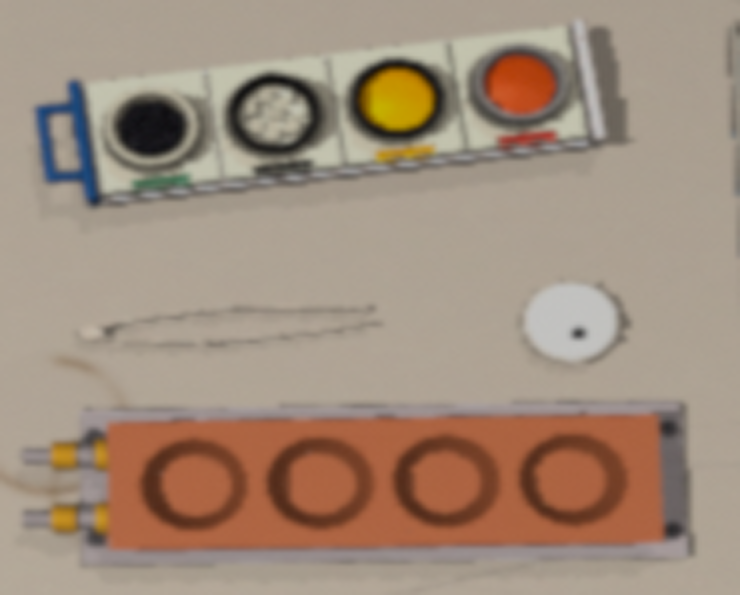

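Crop readings, mapped back to full-image pixels. Crucible rims: lumps (298,207.1), tablets (328.5,203.2), gold (359.2,198.8), copper (390,194.7). Pocket mouths: (308.5,312.4), (340,311.8), (371.5,311.8), (403.2,311.2).

```bash
cat >>h.py <<'E'
from scipy.spatial.transform import Rotation as Ro
def fit(c,uvs,z,s):
    P=np.array([ray(c,u,z)[:2] for u in uvs]);s=np.array(s);m=P.mean(0)
    d=(s[:,None]*(P-m)).sum(0);scale=np.linalg.norm(d)/(s@s);d/=np.linalg.norm(d)
    return m,d,P-(m+s[:,None]*d),scale
def row(p,yaw,o=None):
    """row for TCP at p with tool y along world azimuth yaw (rad), pointing down"""
    o=o or readout.get_obs();R=Ro.from_quat(o["tcp_rot"])
    y=np.array([np.cos(yaw),np.sin(yaw),0]);z=np.array([0,0,-1.]);T=Ro.from_matrix(np.c_[np.cross(y,z),y,z])
    w=(R.inv()*T).as_rotvec(degrees=True);d=R.inv().apply(np.array(p)-o["ee_pos"])/.05
    return np.r_[w.round(1),d.round(3)]
E
python3 - <<'E'
from h import *
c=camera("top");s=np.array([81,27,-27,-81])*1e-3
m,d,r,k=fit(c,[(298,207.1),(328.5,203.2),(359.2,198.8),(390,194.7)],.042,s);print(m,d,k,r.round(4).tolist())
m2,d2,r2,k2=fit(c,[(308.5,312.4),(340,311.8),(371.5,311.8),(403.2,311.2)],.03,s);print(m2,d2,k2,r2.round(4).tolist())
print("yaw",-np.arctan2(d[0],d[1]),-np.arctan2(d2[0],d2[1]))
L=m+s[0]*d;print([ (m+a*d).round(4).tolist() for a in s],[(m2-a*d2).round(4).tolist() for a in s])
print(row([*L,.13],-np.arctan2(d[0],d[1])))
E
```

```text
[0.64669001 0.14843097] [-0.10454005  0.99452068] 0.994485728703954 [[0.0002, -0.0006], [-0.0003, -0.0], [0.0001, 0.0002], [-0.0, 0.0004]]
[0.45530329 0.13432208] [0.01582529 0.99987477] 0.999049076389775 [[-0.0001, -0.0001], [0.0003, -0.0001], [-0.0003, 0.0001], [0.0001, 0.0]]
yaw 0.10473140323800113 -0.015825949481655457
[[0.6382, 0.229], [0.6439, 0.1753], [0.6495, 0.1216], [0.6552, 0.0679]] [[0.454, 0.0533], [0.4549, 0.1073], [0.4557, 0.1613], [0.4566, 0.2153]]
[ -0.     -0.    -82.     13.494 -15.855   2.056]
```

Emit:
{"op": "arm_command", "data": {"moves": "0 0 -41 6.75 -7.93 0 -1;0 0 -82 13.5 -15.86 0.5 -1;0 0 -82 13.5 -15.86 1 -1;0 0 -82 13.5 -15.86 1 -1;0 0 -82 13.5 -15.86 1 -1;0 0 -82 13.5 -15.86 1 -1;0 0 -82 13.5 -15.86 1 -1;0 0 -82 13.5 -15.86 1 -1;0 0 -82 13.5 -15.86 1 -1;0 0 -82 13.5 -15.86 1 -1;0 0 -82 13.5 -15.86 1 -1;0 0 -82 13.5 -15.86 1 -1", "force": 20}}

```text
clock: 1.7
ee_pos: [0.5093, -0.031, 0.198]
tcp_rot: [0.669, 0.743, 0.0, 0.0]
contact_force: [0.3, -0.9, -0.1]
gripper_width: 0.0931
grasp_force: 0.0
```

```bash
python3 - <<'E'
from h import *
o=readout.get_obs();print(o["clock"],o["ee_pos"],o["qd"].round(2),o["joints"].round(2),row([.6382,.229,.13],.105))
E
```

```text
1.7 [ 0.50925793 -0.03103676  0.19800225] [-0.97  0.23  0.04 -0.33  0.09  0.12 -0.95] [ 0.28  0.42 -0.45  2.1   0.29  0.68 -0.26] [ 0.     0.    -0.1    4.906  3.103  1.36 ]
```

Emit:
{"op": "arm_command", "data": {"moves": "0 0 0 4.9 3.1 1 -1;0 0 0 4.9 3.1 1 -1;0 0 0 4.9 3.1 1 -1;0 0 0 4.9 3.1 1 -1;0 0 0 4.9 3.1 1 -1;0 0 0 4.9 3.1 1 -1;0 0 0 4.9 3.1 1 -1;0 0 0 4.9 3.1 1 -1"}}

```text
clock: 2.7
ee_pos: [0.6371, 0.2252, 0.1483]
tcp_rot: [0.67, 0.742, -0.0, 0.0]
contact_force: [0.0, -0.3, 0.7]
gripper_width: 0.0929
grasp_force: 0.0
```

```bash
python3 - <<'E'
from h import *
o=readout.get_obs();print(o["clock"],o["ee_pos"],o["qd"].round(2),o["joints"].round(2),row([.6382,.229,.043],.105))
c=camera("side");cv2.imwrite("pics/s1.png",cv2.resize(c["color"][150:330,220:460,::-1],None,fx=3,fy=3,interpolation=cv2.INTER_CUBIC))
E
```

```text
2.7 [0.63708578 0.22520356 0.14826222] [ 0. -0. -0. -0.  0. -0. -0.] [-0.18  0.66 -0.39  1.77  0.34  0.78 -0.64] [-0.     0.1   -0.1    0.075  0.03   2.105]
```

View pics/s1.png

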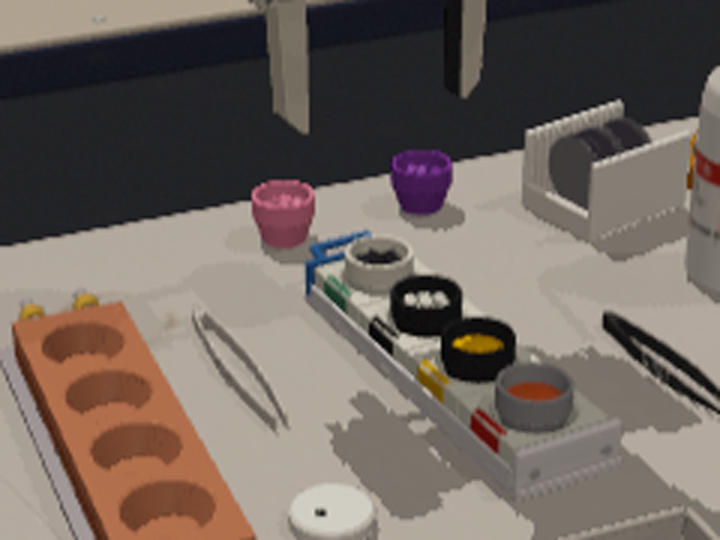

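The fingers are open above the white crucible, across the row. The rims in the crop are at lumps (379,258), tablets (427,298), gold (479,343) and copper (534,388). I'll cross-check these against the top-view fit.

```bash
python3 - <<'E'
from h import *
c=camera("side")
for u,v in[(379,258),(427,298),(479,343),(534,388)]: print(ray(c,(220+u/3,150+v/3),.042).round(4))
for u,v in[(83,342),(109,392),(137,446),(168,506)]: print(ray(c,(220+u/3,150+v/3),.03).round(4))
E
```

```text
[0.6354 0.2197 0.042 ]
[0.6416 0.1667 0.042 ]
[0.6471 0.1123 0.042 ]
[0.6535 0.062  0.042 ]
[0.4569 0.2143 0.03  ]
[0.4564 0.1599 0.03  ]
[0.456  0.1064 0.03  ]
[0.4555 0.0527 0.03  ]
```

Emit:
{"op": "arm_command", "data": {"moves": "0 0 0 0.08 0.03 0.7 -0.5;0 0 0 0.08 0.03 1.4 -0.4;0 0 0 0.08 0.03 1.7 -0.4;0 0 0 0.08 0.03 1.7 -0.4;0 0 0 0.08 0.03 1.7 -0.4"}}

```text
clock: 3.42
ee_pos: [0.6389, 0.2313, 0.0643]
tcp_rot: [0.669, 0.743, 0.001, 0.0]
contact_force: [-0.4, 0.2, 0.4]
gripper_width: 0.0651
grasp_force: 0.0
```

```bash
python3 - <<'E'
from h import *
o=readout.get_obs();print(o["clock"],o["ee_pos"],o["gripper_width"],row([.6382,.229,.043],.105))
c=camera("side");cv2.imwrite("pics/s2.png",cv2.resize(c["color"][180:300,290:410,::-1],None,fx=5,fy=5,interpolation=cv2.INTER_CUBIC))
E
```

```text
3.425 [0.63892433 0.23131774 0.06428932] 0.06507196178181428 [ 0.1   -0.    -0.1   -0.045 -0.02   0.426]
```

View pics/s2.png

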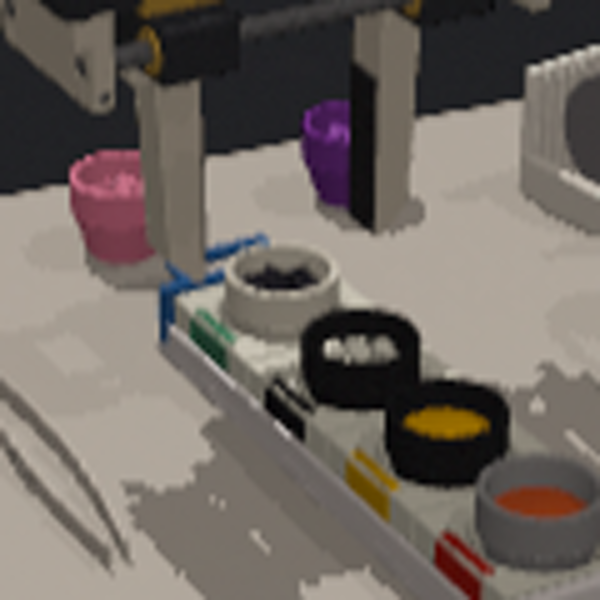

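```bash
python3 - <<'E'
from h import *
im=[]
o=readout.get_obs();R=Ro.from_quat(o["tcp_rot"])
cr=[[0.6382,0.229],[0.6439,0.1753],[0.6495,0.1216],[0.6552,0.0679]];t=np.linspace(0,6.283,40)
for n,(x0,y0,w) in{"side":(290,180,120),"top":(270,170,120)}.items():
    c=camera(n);k=5;a=cv2.resize(c["color"][y0:y0+w,x0:x0+w,::-1],None,fx=k,fy=k,interpolation=cv2.INTER_CUBIC)
    def dr(P,col):
        q=(proj(c,P)-[x0-.5,y0-.5])*k;cv2.polylines(a,[q.round().astype(int).reshape(-1,1,2)],True,col,1)
    for p in cr: dr(np.c_[p[0]+.02*np.cos(t),p[1]+.02*np.sin(t),0*t+.042],(0,255,0))
    for s in(-1,1):
        g=o["gripper_width"]/2*s
        dr(o["ee_pos"]+R.apply([[-.0075,g,.014],[.0075,g,.014],[.0075,g,-.02],[-.0075,g,-.02]]),(255,0,255))
    im.append(a[:,:400] if n=="top" else a[:,:400])
cv2.imwrite("pics/ov.png",np.hstack(im))
E
```

```text
(no output)
```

View pics/ov.png

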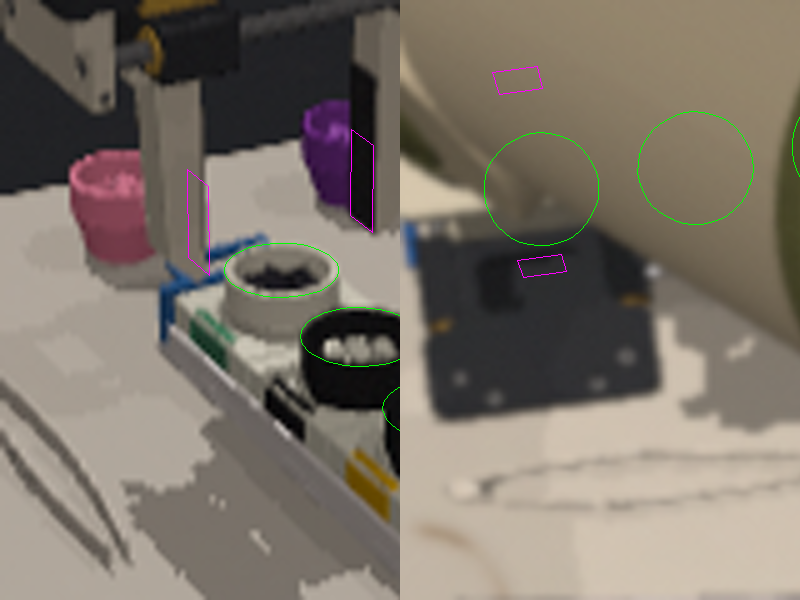

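The overlay matches in the side view: the predicted rims and finger pads lie on the real ones. My earlier side-view readings of the rims were simply too low. Descending and gripping now.

Emit:
{"op": "arm_command", "data": {"moves": "0 0 0 -0.045 -0.02 0.2 -0.4;0 0 0 -0.045 -0.02 0.42 -0.4;0 0 0 -0.045 -0.02 0.42 -0.4;0 0 0 -0.045 -0.02 0.42 0.3;0 0 0 -0.045 -0.02 0.42 0.3;0 0 0 -0.045 -0.02 0.42 0.3;0 0 0 -0.045 -0.02 0.42 0.3;0 0 0 -0.045 -0.02 0.42 0.3", "force": 20}}

```text
clock: 4.58
ee_pos: [0.6381, 0.2289, 0.0424]
tcp_rot: [0.669, 0.743, 0.001, 0.0]
contact_force: [1.6, 0.1, 1.4]
gripper_width: 0.0395
grasp_force: 20.0
```

```bash
python3 - <<'E'
from h import *
o=readout.get_obs();print(o["clock"],o["ee_pos"],o["grasp_force"],o["gripper_width"],row([.6382,.229,.043],.105))
E
```

```text
4.575 [0.63808309 0.22894428 0.04240413] 20.000272565907856 0.03948575275984287 [ 0.1   -0.    -0.1    0.001  0.002 -0.012]
```

```bash
python3 - <<'E'
from h import *
print(row([.6381,.2289,.12],.105),row([.454,.0533,.12],-.0158))
E
```

```text
[ 0.1   -0.    -0.1   -0.     0.002 -1.552] [ 0.1   -0.     6.9   -3.111 -4.025 -1.558]
```

Emit:
{"op": "arm_command", "data": {"moves": "0 0 0 0 0 -0.3 0.3;0 0 0 0 0 -0.9 0.3;0 0 0 0 0 -1.4 0.3;0 0 1 -0.3 -0.4 -1.55 0.3;0 0 2 -0.75 -1 -1.55 0.3;0 0 3 -1.2 -1.6 -1.55 0.3;0 0 4 -1.7 -2.2 -1.55 0.3;0 0 5 -2.2 -2.85 -1.55 0.3;0 0 6 -2.65 -3.45 -1.55 0.3;0 0 6.9 -2.95 -3.85 -1.55 0.3;0 0 6.9 -3.11 -4.03 -1.55 0.3;0 0 6.9 -3.11 -4.03 -1.55 0.3"}}

```text
clock: 6.08
ee_pos: [0.4533, 0.053, 0.12]
tcp_rot: [0.713, 0.701, 0.0, 0.0]
contact_force: [0.6, -0.4, -1.3]
gripper_width: 0.0396
grasp_force: 20.0
```

```bash
python3 - <<'E'
from h import *
o=readout.get_obs();print(o["clock"],o["ee_pos"],abs(o["qd"]).max(),o["grasp_force"],o["gripper_width"],row([.454,.0533,.0464],-.0158))
c=camera("side");cv2.imwrite("pics/s3.png",cv2.resize(c["color"][180:360,200:440,::-1],None,fx=3,fy=3,interpolation=cv2.INTER_CUBIC))
E
```

```text
6.075 [0.45330506 0.05295853 0.1199621 ] 0.03112801100147693 19.999690353870392 0.039565982709885976 [ 0.     0.    -0.     0.007  0.013  1.471]
```

View pics/s3.png

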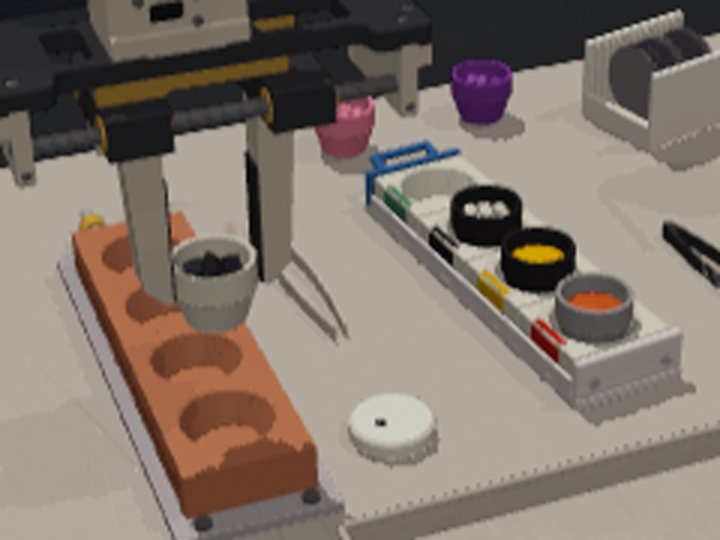

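The lumps crucible hangs upright between the fingers over the far pocket. Lowering.

Emit:
{"op": "arm_command", "data": {"moves": "0 0 0 0.01 0.01 0.3 0.3;0 0 0 0.01 0.01 0.7 0.3;0 0 0 0.01 0.01 1.0 0.3;0 0 0 0.01 0.01 1.2 0.3;0 0 0 0.01 0.01 1.35 0.3;0 0 0 0.01 0.01 1.42 0.3;0 0 0 0.01 0.01 1.46 0.3;0 0 0 0.01 0.01 1.46 0.3"}}

```text
clock: 7.12
ee_pos: [0.4539, 0.0537, 0.0467]
tcp_rot: [0.713, 0.701, 0.0, 0.0]
contact_force: [-0.4, -0.6, -0.9]
gripper_width: 0.0395
grasp_force: 20.0
```

Emit:
{"op": "arm_command", "data": {"moves": "0 0 0 0 0 0 0;0 0 0 0 0 0 -0.3;0 0 0 0 0 0 -0.3;0 0 0 0 0 -0.3 -0.3;0 0 0 0 0 -1 -0.3;0 0 0 0 0 -1.5 -0.3;0 0 0 0 0 -1.5 -0.3"}}

```text
clock: 8.0
ee_pos: [0.4546, 0.0536, 0.123]
tcp_rot: [0.713, 0.701, 0.001, 0.001]
contact_force: [-0.0, -0.4, -0.3]
gripper_width: 0.0606
grasp_force: 0.0
```

```bash
python3 - <<'E'
from h import *
o=readout.get_obs();print(o["clock"],o["ee_pos"],o["gripper_width"],row([.6439,.1753,.12],.105),row([.6439,.1753,.0424],.105))
c=camera("side");cv2.imwrite("pics/s4.png",cv2.resize(c["color"][180:360,200:440,::-1],None,fx=3,fy=3,interpolation=cv2.INTER_CUBIC))
E
```

```text
8.0 [0.45457153 0.05357241 0.12297912] 0.06061271296490989 [ 0.2   -0.    -7.     2.499  3.744  0.073] [ 0.2   -0.    -7.     2.498  3.74   1.625]
```

View pics/s4.png

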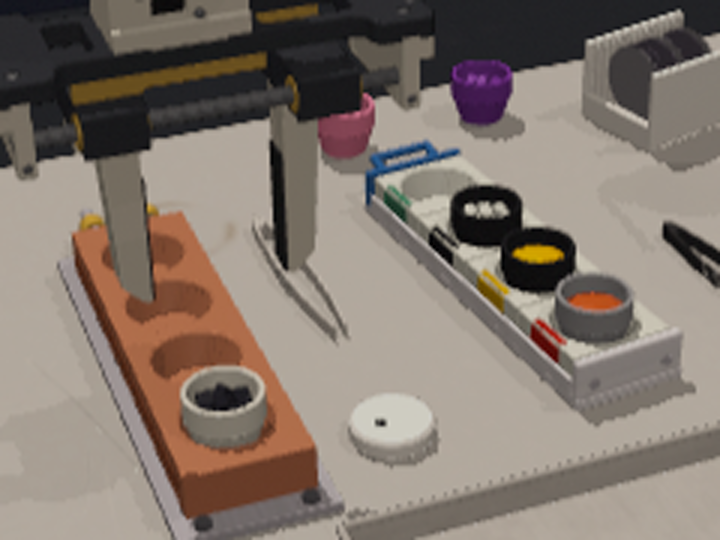

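The lumps crucible sits upright in the pocket farthest from the fittings, at crop (224,405). Next is the tablets crucible.

Emit:
{"op": "arm_command", "data": {"moves": "0 0 -3.5 1.2 1.87 0 -0.3;0 0 -7 2.5 3.74 0.07 -0.3;0 0 -7 2.5 3.74 0.07 -0.3;0 0 -7 2.5 3.74 0.07 -0.3;0 0 -7 2.5 3.74 0.07 -0.3;0 0 -7 2.5 3.74 0.07 -0.3;0 0 -7 2.5 3.74 0.07 -0.3;0 0 -7 2.5 3.74 0.07 -0.3"}}

```text
clock: 9.05
ee_pos: [0.6423, 0.1749, 0.1181]
tcp_rot: [0.669, 0.743, -0.0, 0.0]
contact_force: [-0.2, -0.6, 1.2]
gripper_width: 0.0606
grasp_force: 0.0
```

```bash
python3 - <<'E'
from h import *
o=readout.get_obs();print(o["clock"],o["ee_pos"],abs(o["qd"]).max(),row([.6439,.1753,.0424],.105))
E
```

```text
9.05 [0.64229318 0.17492737 0.11814974] 0.007171492329407217 [-0.     0.     0.     0.005  0.033  1.515]
```

Emit:
{"op": "arm_command", "data": {"moves": "0 0 0 0 0.02 0.5 -0.3;0 0 0 0 0.02 1 -0.3;0 0 0 0 0.02 1.35 -0.3;0 0 0 0 0.02 1.5 -0.3;0 0 0 0 0.02 1.5 -0.3;0 0 0 0 0.02 1.5 -0.3"}}

```text
clock: 9.8
ee_pos: [0.6442, 0.1759, 0.0438]
tcp_rot: [0.669, 0.744, 0.0, 0.0]
contact_force: [-0.5, 0.2, 0.4]
gripper_width: 0.0607
grasp_force: 0.0
```

```bash
python3 - <<'E'
from h import *
o=readout.get_obs();print(o["clock"],o["ee_pos"],abs(o["qd"]).max(),row([.6439,.1753,.0424],.105))
E
```

```text
9.8 [0.64418611 0.17592351 0.04379347] 0.002724005048486143 [ 0.1   -0.     0.1   -0.012 -0.007  0.028]
```

Emit:
{"op": "arm_command", "data": {"moves": "0 0 0 -0.01 -0.01 0.03 -0.3;0 0 0 -0.01 -0.01 0.03 0.3;0 0 0 -0.01 -0.01 0.03 0.3;0 0 0 -0.01 -0.01 0.03 0.3;0 0 0 -0.01 -0.01 0.03 0.3"}}

```text
clock: 10.42
ee_pos: [0.644, 0.1753, 0.0418]
tcp_rot: [0.669, 0.744, 0.001, 0.0]
contact_force: [2.8, -0.7, 1.8]
gripper_width: 0.0395
grasp_force: 20.0
```

```bash
python3 - <<'E'
from h import *
o=readout.get_obs();print(o["clock"],o["ee_pos"],o["grasp_force"],o["gripper_width"],row([.4549,.1073,.12],-.0158))
E
```

```text
10.425 [0.64395374 0.17534885 0.04181154] 20.000250041484833 0.03952099555786131 [ 0.1   -0.     7.    -0.953 -3.902 -1.569]
```

Emit:
{"op": "arm_command", "data": {"moves": "0 0 0 0 0 -0.3 0.3;0 0 0 0 0 -0.9 0.3;0 0 0 0 0 -1.4 0.3;0 0 1 -0.1 -0.4 -1.57 0.3;0 0 2 -0.25 -1 -1.57 0.3;0 0 3 -0.4 -1.6 -1.57 0.3;0 0 4 -0.55 -2.2 -1.57 0.3;0 0 5 -0.7 -2.85 -1.57 0.3;0 0 6 -0.85 -3.4 -1.57 0.3;0 0 7 -0.93 -3.75 -1.57 0.3;0 0 7 -0.95 -3.9 -1.57 0.3;0 0 7 -0.95 -3.9 -1.57 0.3"}}

```text
clock: 11.92
ee_pos: [0.4545, 0.1075, 0.1205]
tcp_rot: [0.713, 0.702, 0.0, 0.0]
contact_force: [0.7, -0.1, -0.8]
gripper_width: 0.0393
grasp_force: 20.0
```

```bash
python3 - <<'E'
from h import *
o=readout.get_obs();print(o["clock"],o["ee_pos"],abs(o["qd"]).max(),o["grasp_force"],o["gripper_width"],row([.4549,.1073,.0458],-.0158))
E
```

```text
11.925 [0.45452385 0.10747642 0.12046434] 0.02447859695533465 19.99990940093994 0.03927318201391234 [ 0.     0.     0.    -0.003  0.007  1.493]
```

Emit:
{"op": "arm_command", "data": {"moves": "0 0 0 0 0 0.3 0.3;0 0 0 0 0 0.7 0.3;0 0 0 0 0 1.0 0.3;0 0 0 0 0 1.2 0.3;0 0 0 0 0 1.36 0.3;0 0 0 0 0 1.44 0.3;0 0 0 0 0 1.48 0.3;0 0 0 0 0 1.48 0.3"}}

```text
clock: 12.92
ee_pos: [0.4546, 0.1074, 0.0462]
tcp_rot: [0.713, 0.701, 0.0, 0.0]
contact_force: [-1.1, 0.9, -1.1]
gripper_width: 0.0396
grasp_force: 20.0
```

Emit:
{"op": "arm_command", "data": {"moves": "0 0 0 0 0 0 0;0 0 0 0 0 0 -0.3;0 0 0 0 0 0 -0.3;0 0 0 0 0 -0.3 -0.3;0 0 0 0 0 -1 -0.3;0 0 0 0 0 -1.5 -0.3;0 0 0 0 0 -1.5 -0.3"}}

```text
clock: 13.8
ee_pos: [0.4553, 0.1073, 0.1225]
tcp_rot: [0.713, 0.701, 0.001, 0.001]
contact_force: [1.0, -0.8, 0.4]
gripper_width: 0.0605
grasp_force: 0.0
```

```bash
python3 - <<'E'
from h import *
o=readout.get_obs();print(o["clock"],o["ee_pos"],o["gripper_width"],row([.6495,.1216,.12],.105))
c=camera("side");cv2.imwrite("pics/s5.png",cv2.resize(c["color"][180:360,200:440,::-1],None,fx=3,fy=3,interpolation=cv2.INTER_CUBIC))
E
```

```text
13.8 [0.45531224 0.10733834 0.12251664] 0.06052666204467312 [ 0.2   -0.    -7.     0.351  3.878  0.063]
```

View pics/s5.png

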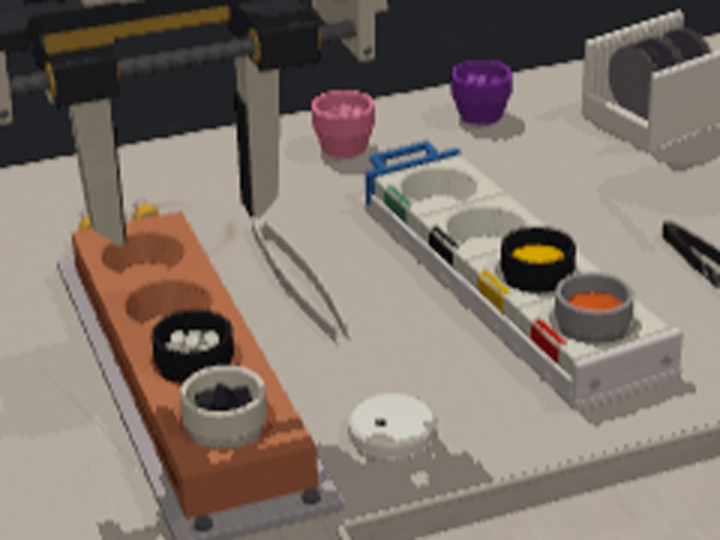

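The tablets crucible is seated in the second pocket, at crop (193,345). Next is the gold crucible.

Emit:
{"op": "arm_command", "data": {"moves": "0 0 -3.5 0.15 1.9 0 -0.3;0 0 -7 0.35 3.88 0.06 -0.3;0 0 -7 0.35 3.88 0.06 -0.3;0 0 -7 0.35 3.88 0.06 -0.3;0 0 -7 0.35 3.88 0.06 -0.3;0 0 -7 0.35 3.88 0.06 -0.3;0 0 -7 0.35 3.88 0.06 -0.3;0 0 -7 0.35 3.88 0.06 -0.3"}}

```text
clock: 14.85
ee_pos: [0.6482, 0.1217, 0.1183]
tcp_rot: [0.669, 0.744, -0.0, 0.0]
contact_force: [-0.7, -1.6, 0.3]
gripper_width: 0.0607
grasp_force: 0.0
```

```bash
python3 - <<'E'
from h import *
o=readout.get_obs();print(o["clock"],o["ee_pos"],abs(o["qd"]).max(),row([.6495,.1216,.0424],.105))
E
```

```text
14.85 [0.64820894 0.12172678 0.11833712] 0.006088529336940185 [ 0.     0.     0.1   -0.005  0.025  1.519]
```

Emit:
{"op": "arm_command", "data": {"moves": "0 0 0 -0.01 0.01 0.5 -0.3;0 0 0 -0.01 0.01 1 -0.3;0 0 0 -0.01 0.01 1.35 -0.3;0 0 0 -0.01 0.01 1.51 -0.3;0 0 0 -0.01 0.01 1.51 -0.3;0 0 0 -0.01 0.01 1.51 -0.3;0 0 0 -0.01 0.01 1.51 0.3;0 0 0 -0.01 0.01 1.51 0.3;0 0 0 -0.01 0.01 1.51 0.3;0 0 0 -0.01 0.01 1.51 0.3"}}

```text
clock: 16.1
ee_pos: [0.6499, 0.1213, 0.043]
tcp_rot: [0.669, 0.744, 0.001, 0.0]
contact_force: [2.3, -0.1, 3.6]
gripper_width: 0.0393
grasp_force: 20.0
```

```bash
python3 - <<'E'
from h import *
o=readout.get_obs();print(o["clock"],o["ee_pos"],o["grasp_force"],o["gripper_width"],row([.4557,.1613,.12],-.0158))
E
```

```text
16.1 [0.64993418 0.1213332  0.04300977] 20.002274215221405 0.03926980071530777 [ 0.1   -0.     7.     1.205 -3.776 -1.545]
```

Emit:
{"op": "arm_command", "data": {"moves": "0 0 0 0 0 -0.3 0.3;0 0 0 0 0 -0.9 0.3;0 0 0 0 0 -1.4 0.3;0 0 1 0.1 -0.4 -1.55 0.3;0 0 2 0.3 -1 -1.55 0.3;0 0 3 0.5 -1.6 -1.55 0.3;0 0 4 0.7 -2.2 -1.55 0.3;0 0 5 0.9 -2.8 -1.55 0.3;0 0 6 1.07 -3.3 -1.55 0.3;0 0 7 1.17 -3.65 -1.55 0.3;0 0 7 1.2 -3.78 -1.55 0.3;0 0 7 1.2 -3.78 -1.55 0.3"}}

```text
clock: 17.6
ee_pos: [0.4551, 0.1609, 0.1204]
tcp_rot: [0.713, 0.702, 0.0, 0.0]
contact_force: [0.3, 0.7, -0.9]
gripper_width: 0.0394
grasp_force: 20.0
```

```bash
python3 - <<'E'
from h import *
o=readout.get_obs();print(o["clock"],o["ee_pos"],abs(o["qd"]).max(),o["grasp_force"],o["gripper_width"],row([.4557,.1613,.047],-.0158))
E
```

```text
17.6 [0.45508296 0.16093529 0.12043639] 0.016950250944518713 19.999337196350098 0.039410106852982914 [0.    0.    0.    0.008 0.012 1.469]
```

Emit:
{"op": "arm_command", "data": {"moves": "0 0 0 0.01 0.01 0.3 0.3;0 0 0 0.01 0.01 0.7 0.3;0 0 0 0.01 0.01 1.0 0.3;0 0 0 0.01 0.01 1.2 0.3;0 0 0 0.01 0.01 1.34 0.3;0 0 0 0.01 0.01 1.42 0.3;0 0 0 0.01 0.01 1.46 0.3;0 0 0 0.01 0.01 1.46 0.3"}}

```text
clock: 18.6
ee_pos: [0.4556, 0.1614, 0.0472]
tcp_rot: [0.713, 0.701, 0.0, 0.0]
contact_force: [-0.4, -0.4, -1.3]
gripper_width: 0.0396
grasp_force: 20.0
```

Emit:
{"op": "arm_command", "data": {"moves": "0 0 0 0 0 0 0;0 0 0 0 0 0 -0.3;0 0 0 0 0 0 -0.3;0 0 0 0 0 -0.3 -0.3;0 0 0 0 0 -1 -0.3;0 0 0 0 0 -1.5 -0.3;0 0 0 0 0 -1.5 -0.3"}}

```text
clock: 19.48
ee_pos: [0.4563, 0.1615, 0.1235]
tcp_rot: [0.713, 0.701, 0.002, 0.001]
contact_force: [-0.3, 0.1, -0.9]
gripper_width: 0.0601
grasp_force: 0.0
```

```bash
python3 - <<'E'
from h import *
o=readout.get_obs();print(o["clock"],o["ee_pos"],o["gripper_width"],row([.6552,.0679,.12],.105))
c=camera("side");cv2.imwrite("pics/s6.png",cv2.resize(c["color"][180:360,200:440,::-1],None,fx=3,fy=3,interpolation=cv2.INTER_CUBIC))
E
```

```text
19.475 [0.45632657 0.16154444 0.12352244] 0.060123165488700954 [ 0.2   -0.1   -7.    -1.805  4.008  0.08 ]
```

View pics/s6.png

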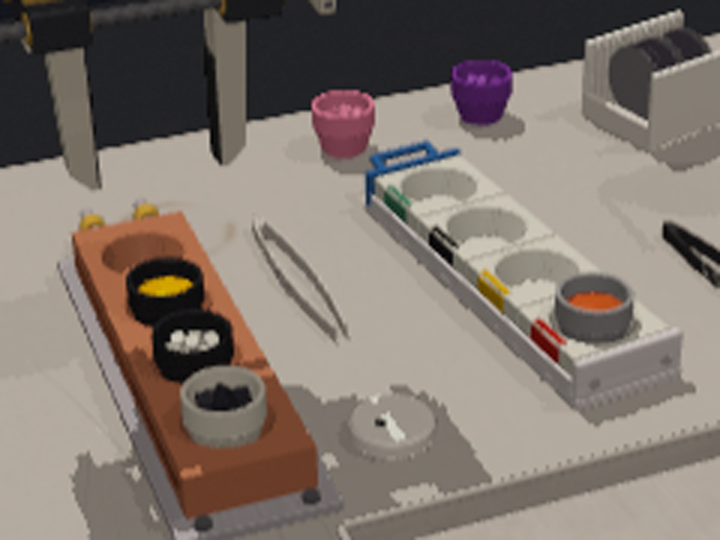

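The gold crucible is seated in the third pocket, at crop (166,290). The last one is copper.

Emit:
{"op": "arm_command", "data": {"moves": "0 0 -3.5 -0.9 2 0 -0.3;0 0 -7 -1.8 4.01 0.08 -0.3;0 0 -7 -1.8 4.01 0.08 -0.3;0 0 -7 -1.8 4.01 0.08 -0.3;0 0 -7 -1.8 4.01 0.08 -0.3;0 0 -7 -1.8 4.01 0.08 -0.3;0 0 -7 -1.8 4.01 0.08 -0.3;0 0 -7 -1.8 4.01 0.08 -0.3;0 0 -7 -1.8 4.01 0.08 -0.3"}}

```text
clock: 20.65
ee_pos: [0.6542, 0.0685, 0.1183]
tcp_rot: [0.668, 0.744, 0.0, 0.0]
contact_force: [-0.3, -0.7, 1.7]
gripper_width: 0.0602
grasp_force: 0.0
```

```bash
python3 - <<'E'
from h import *
o=readout.get_obs();print(o["clock"],o["ee_pos"],abs(o["qd"]).max(),row([.6552,.0679,.0424],.105))
E
```

```text
20.65 [0.65423303 0.06852074 0.11826512] 0.0034978378608352635 [ 0.     0.     0.1   -0.014  0.018  1.517]
```

Emit:
{"op": "arm_command", "data": {"moves": "0 0 0 -0.01 0 0.5 -0.3;0 0 0 -0.01 0 1 -0.3;0 0 0 -0.01 0 1.35 -0.3;0 0 0 -0.01 0 1.51 -0.3;0 0 0 -0.01 0 1.51 -0.3;0 0 0 -0.01 0 1.51 -0.3;0 0 0 -0.01 0 1.51 0.3;0 0 0 -0.01 0 1.51 0.3;0 0 0 -0.01 0 1.51 0.3;0 0 0 -0.01 0 1.51 0.3"}}

```text
clock: 21.9
ee_pos: [0.6556, 0.0679, 0.0431]
tcp_rot: [0.669, 0.744, 0.001, 0.001]
contact_force: [3.0, -0.1, 3.8]
gripper_width: 0.0398
grasp_force: 20.0
```

```bash
python3 - <<'E'
from h import *
o=readout.get_obs();print(o["clock"],o["ee_pos"],o["grasp_force"],o["gripper_width"],row([.4566,.2153,.12],-.0158))
E
```

```text
21.9 [0.65560072 0.06787657 0.04314692] 20.006177723407745 0.039792308819814 [ 0.1   -0.     7.     3.353 -3.643 -1.544]
```

Emit:
{"op": "arm_command", "data": {"moves": "0 0 0 0 0 -0.3 0.3;0 0 0 0 0 -0.9 0.3;0 0 0 0 0 -1.4 0.3;0 0 1 0.35 -0.4 -1.55 0.3;0 0 2 0.85 -0.95 -1.55 0.3;0 0 3 1.4 -1.5 -1.55 0.3;0 0 4 1.95 -2.1 -1.55 0.3;0 0 5 2.5 -2.7 -1.55 0.3;0 0 6 2.95 -3.2 -1.55 0.3;0 0 7 3.25 -3.53 -1.55 0.3;0 0 7 3.35 -3.65 -1.55 0.3;0 0 7 3.35 -3.65 -1.55 0.3"}}

```text
clock: 23.4
ee_pos: [0.4553, 0.2147, 0.1203]
tcp_rot: [0.713, 0.702, -0.0, 0.0]
contact_force: [-0.5, -0.2, 0.2]
gripper_width: 0.0395
grasp_force: 20.0
```

```bash
python3 - <<'E'
from h import *
o=readout.get_obs();print(o["clock"],o["ee_pos"],abs(o["qd"]).max(),o["grasp_force"],o["gripper_width"],row([.4566,.2153,.0471],-.0158))
E
```

```text
23.4 [0.45528236 0.21474112 0.12033855] 0.018029018382678872 19.99756693840027 0.03947588059652645 [-0.     0.     0.     0.012  0.026  1.465]
```

Emit:
{"op": "arm_command", "data": {"moves": "0 0 0 0.01 0.02 0.3 0.3;0 0 0 0.01 0.02 0.7 0.3;0 0 0 0.01 0.02 1.0 0.3;0 0 0 0.01 0.02 1.2 0.3;0 0 0 0.01 0.02 1.34 0.3;0 0 0 0.01 0.02 1.42 0.3;0 0 0 0.01 0.02 1.46 0.3;0 0 0 0.01 0.02 1.46 0.3"}}

```text
clock: 24.4
ee_pos: [0.4565, 0.2155, 0.0473]
tcp_rot: [0.713, 0.701, 0.0, 0.0]
contact_force: [-0.9, -0.1, -0.8]
gripper_width: 0.0393
grasp_force: 20.0
```

Emit:
{"op": "arm_command", "data": {"moves": "0 0 0 0 0 0 0;0 0 0 0 0 0 -0.3;0 0 0 0 0 0 -0.3;0 0 0 0 0 -0.3 -0.3;0 0 0 0 0 -1 -0.3;0 0 0 0 0 -2 -0.3;0 0 0 1.5 0 -2.5 -0.3;0 0 0 3 0 -2.5 -0.3;0 0 0 3 0 -2.5 -0.3;0 0 0 3 0 -2.5 -0.3;0 0 0 3 0 -2.5 -0.3"}}

```text
clock: 25.78
ee_pos: [0.4587, 0.3641, 0.1716]
tcp_rot: [0.713, 0.701, -0.001, 0.0]
contact_force: [0.1, -0.5, -0.3]
gripper_width: 0.0605
grasp_force: 0.0
```

```bash
python3 - <<'E'
from h import *
o=readout.get_obs();print(o["clock"],o["ee_pos"],abs(o["qd"]).max())
t=np.linspace(0,6.283,40);im=[]
for n,(x0,y0,w) in{"side":(215,220,100),"top":(290,260,130)}.items():
    c=camera(n);k=400/w;a=cv2.resize(c["color"][y0:y0+w,x0:x0+w,::-1],(400,400),interpolation=cv2.INTER_CUBIC)
    for p in [[0.454,0.0533],[0.4549,0.1073],[0.4557,0.1613],[0.4566,0.2153]]:
        q=(proj(c,np.c_[p[0]+.02*np.cos(t),p[1]+.02*np.sin(t),0*t+.046])-[x0-.5,y0-.5])*k
        cv2.polylines(a,[q.round().astype(int).reshape(-1,1,2)],True,(0,255,0),1)
    im.append(a)
cv2.imwrite("pics/end.png",np.hstack(im))
E
```

```text
25.775 [0.45866101 0.36406573 0.17162707] 0.015159960619858123
```

View pics/end.png

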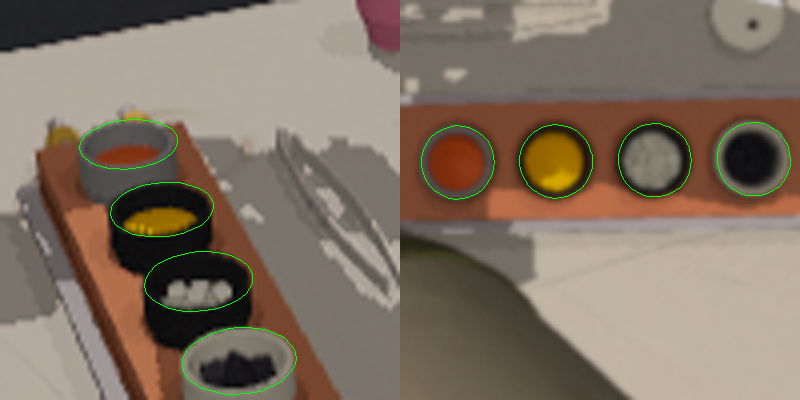

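All four rims match the outlines expected for fully seated crucibles in both views: copper, gold, tablets, lumps, counting from the fittings.

```bash
python3 -c "
from workcell import robot
print(robot.close_job())"
```

```text
the job is handed in; nothing more can be done
None
```

All four crucibles are in the hearth in layer order, lumps farthest from the fittings, then tablets, gold and copper; both camera views show them upright and fully seated, and I handed the job in at about 26 s (no verdict was returned).

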